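# Unfold the crank and clamp the blank under the bow

### The arm

A 7-joint arm with a two-finger parallel gripper is mounted at the origin on the work surface. World frame = base frame: x ahead of the robot, y to its left, z up, the work surface at z = 0. Lengths are in m, angles in degrees, forces in N, time in s.
With the tool pointing down it reaches from about 0.425 to 0.875 m from the base axis. Payload 4.7 kg.
Tool frame: the origin (TCP) lies at the very end of the fingers, on their centre line; the grasp point (between the pads) lies 19 mm behind it; z points along the fingers, y is the line along which they close (so a half turn about z gives the same grasp; the last joint's range is limited). The gripper opens to 87 mm and grips with 3 to 60 N. Pads are 19 mm wide; open, the fingers measure 117 mm over their backs; the gripper's body (75 mm by 190 mm) begins 51 mm behind the grasp point.
Start: joints at [-75.682, 18.392, -4.016, 83.108, 1.295, 78.541, -3.26], TCP at [0.152, 0.632, 0.201] pointing down, gripper open.
Joint ranges: [-163.93, 163.93], [-17.29, 119.83], [-79.2, 71.16], [3.27, 140.29], [-89.18, 269.18], [5.43, 117.66], [-154.24, 154.24]. Speed limits (degrees/s): [147.25, 147.25, 180, 180, 180, 180, 180].

### API

Orientations are given as [roll, pitch, yaw] about the fixed x, y, z axes, in that order (R = Rz(yaw) Ry(pitch) Rx(roll)).
In Python, from cell import get_obs, read_camera, sign_off, silhouettes gives the robot as it stands.
- The arm moves only by the tool play_rows, never from a script. Its argument "steps" is a list that holds one entry, the list of rows, each a list of 7 numbers: the shift along the tool's x, y, z in m, then the turn, a rotation vector about the tool's x, y, z in rad, then the finger opening in m, from 0 to 0.087. A call has 1 to 12 rows; each row shifts and turns the commanded pose from where the row before left it, along the tool's axes as they then stand; what a row does not reach is not made up. A row lasts 1/10 s, in which the tool goes at most 50 mm and 8.59 degrees, less where a joint would pass 70% of its speed; a pose out of reach is approached as far as the arm can. A call is refused whole if a number of a shift passes 0.05 or a number of a turn 0.15, either way. A call with a gripper value outside its range is refused whole. The fingers move at their own pace and stop on an object; "force" is the grip in N (left out, the last holds). Time passes only in rows, so rows that do not move let the fingers close. It gives the time, the measured TCP pose, the force, the opening and the grip force at its end, in the units of the state.
- get_obs(): the state, without advancing time (a new reading comes with each control period).
- read_camera(name): name is "scene" or "top"; returns a dict with "frame" (384x512x3 uint8, red, green, blue), "intrinsics" (3x3 intrinsics, pixels), "k1" (the pictures are not rectified: a ray, as slopes to the right and down, at radius r is drawn at 1 + k1 r^2 times it, then the intrinsics apply), "view" (4x4, takes a point from world to camera coordinates). Camera axes: x right, y up, looking along -z (the intrinsics and any distortion apply to the point x, -y, -z); pixel columns grow to the right and rows downward; lengths in m; the calibration is good to about 2 mm. A picture is of the moment at which its call begins. There is no depth.
- sign_off(): hands the job in; it is judged then, once.
Trained networks look in the newest picture that a camera, given by its name, has taken for a name from the list of things; names that differ only in an ending like _2 or _b are one class to them, and where a whole thing is asked for, a point or a joint stands for the part that bears it (a point fixed in the world has none). Each returns a list of dicts, best first, with "p" (0 to 1); they miss things now and then, are a little off and sometimes report something else, mostly with a low value. They report only what shows in the picture. A call takes as long as a camera call.
- silhouettes(camera, name): "pixels" (384x512 bool, what is visible of it) and "extent" ([left, top, right, bottom] in pixels, round what is visible of it).
The state is a dict: "time_s": time; "qpos": joint angles; "joint_velocities": joint speeds; "effort": joint torques, N m; "tool_pos": TCP position; "tool_rot": TCP orientation; "force": force on the tool from outside, world axes, zero at the start; "wrist_torque": the same for the moment, N m; "grip_width": finger opening in m; "grasp_force": force on a finger pad.
Only numpy, scipy, OpenCV 4.12 (cv2) and the standard library are available. Lean on these libraries where they do the work, as an engineer would, in place of code of your own. Each camera call takes 0.05 s, during which the arm holds its last target. There are 200 camera calls.

### The job

Fold the crank's black grip out of its resting place on the crank arm until it stands fully upright, then use it to crank the spindle clockwise (seen from above) until the rubber foot holds the aluminium disc firmly: snug, about 13 N on the grip where it turns freely at about 8 N, but not overtightened. Let go and leave the grip standing up, the disc where it lies, and the hammer, blue bin and spare discs alone.

Things in the scene. Friction and masses are not known exactly. Their poses are not given: they have to be found in the camera images.
- crank_axis (a point): A point on the vertical axis of the clamp spindle, on the middle of the crank hub, level with the top face of the aluminium crank arm. The crank arm turns level about this axis; the spindle, crank and all it carries sink 12 mm for each clockwise turn (a right-hand screw). The arm is a bar 16 mm wide and 14 mm high.
- crank_hinge (a point): The middle of the hinge pin of the folding grip, in a fork 22 mm wide at the outer end of the crank arm, 90 mm from the spindle axis and 18 mm above the arm's top face. The pin is level and square to the arm.
- grip_center (a point): The centre of the black grip sleeve, 49 mm from the hinge pin. The sleeve is a round bar 22 mm in diameter and 62 mm long, from 18 to 80 mm off the pin, and revolves freely on its own axis. Folded, it lies level above the crank arm with its free end towards the spindle axis (its underside 7 mm above the arm's top face); upright, it stands vertically above the hinge.
- handle (a joint): Angle of the folding grip in rad: 0 folded flat on the arm, 1.571 (a stop) upright in its working position. An over-centre spring holds it at either end and pulls it towards the nearer one, with about 0.3 N m near the ends (about 6 N at the middle of the sleeve) and nothing half-way at 0.785.
- crank (a joint): Angle of the crank in rad, growing clockwise seen from above; the start varies and it stays where it is left. Running free it takes a steady 8 N or so at the grip (0.7 N m of friction). With the foot on the disc the push grows evenly over a small part of a turn: 12 to 14 N holds the disc as it should, above 15 N is overtight, 19 N marks the disc.
- blank_center (a point): The centre of the round aluminium disc to be held, 150 mm in diameter and 6 mm thick, lying loose on the round steel plate (190 mm) below the foot; the plate's height varies. The disc must stay where it lies.
- hammer: A hammer with a dark wooden handle, 270 mm long, lying on the bench; origin on its underside. To be left alone.
- bin: A small open blue plastic bin, 130 x 100 x 65 mm, on the bench; origin at the centre of its underside. To be left alone.
- spares: A short stack of spare aluminium discs, 120 mm in diameter and 12 mm high, on the bench; origin at the centre of its underside. To be left alone.
- bow: The green cast clamping bow, fixed to the bench: a 200 x 300 x 16 mm base, a column at its +y end (158 mm from the spindle axis) and an overhanging arm whose top is 190 mm above the bench. Its origin is on the bench directly under the spindle axis. All of it lies below the crank arm's sweep.
- foot_cup (a point): The centre of the lower rim of the steel cup (50 mm in diameter) at the bottom of the spindle. The black rubber foot (42 mm in diameter) sticks out below it by 12 to 16 mm, depending on how far its stud has been screwed out; its length is not measured. Cup and foot move straight down with the crank, without turning; the rubber gives a little. The clearance to the disc is 0.6 to 1.7 turns.

How it is judged:
By the outcome, as a careful person would: the job done as asked, in the order asked, and still so for the second after the job is handed in, with the robot touching nothing.
It also fails if it takes over 72 s, if anything falls off the work surface, if the arm or the gripper's body presses on something with over 40 N, if the wrist force passes 120 N, or if a joint passes its speed limit or range.

## Working session

There is one attempt and no reset: what is moved stays moved. The work goes in short steps, Python scripts to look and compute and a tool call to move; the robot and the scene stay as the last step left them, time stands still between calls to the robot, and variables do not carry over. Pictures are saved under pics/ and viewed, at most 10 in all, crops included, and the job is handed in when it is done.

Besides the shell and the picture viewer there is one more tool, called after "Request:" by a JSON object that holds its "name" and its "arguments". play_rows: Moves the arm, as the interface text tells. Its arguments: {"type":"object","properties":{"steps":{"type":"array","items":{"type":"array","items":{"type":"array","items":{"type":"number"}}}},"force":{"type":"number"}},"required":["steps"]}

```bash
mkdir -p pics; ls; cat > h.py <<'E'
import numpy as np, cv2
from cell import *
def cam(n):
    c=read_camera(n); return c
def ray(c,u,v):
    K=np.array(c["intrinsics"]);k=c["k1"];V=np.array(c["view"])
    d=np.array([(u-K[0,2])/K[0,0],(v-K[1,2])/K[1,1]]);s=d.copy()
    for _ in range(20): s=d/(1+k*(s@s))
    R=V[:3,:3];o=-R.T@V[:3,3];w=R.T@np.array([s[0],-s[1],-1]);return o,w/np.linalg.norm(w)
def atz(c,u,v,z):
    o,w=ray(c,u,v);return o+w*(z-o[2])/w[2]
def proj(c,p):
    K=np.array(c["intrinsics"]);V=np.array(c["view"]);q=V[:3,:3]@np.array(p)+V[:3,3]
    s=np.array([q[0],-q[1]])/-q[2];s=s*(1+c["k1"]*(s@s));return np.array([K[0,0]*s[0]+K[0,2],K[1,1]*s[1]+K[1,2]])
E
python3 - <<'E'
from h import *
print(get_obs())
for n in("scene","top"):
    c=cam(n);cv2.imwrite(f"pics/{n}0.png",c["frame"][:,:,::-1]);print(n,c["intrinsics"],c["k1"],-np.array(c["view"])[:3,:3].T@np.array(c["view"])[:3,3])
    for t in("crank_axis","crank_hinge","grip_center","handle","crank","bow","blank_center","foot_cup"):
        for r in silhouettes(n,t)[:2]:
            m=r["pixels"];ys,xs=np.nonzero(m);print(t,round(r["p"],2),r["extent"],m.sum(),xs.mean().round(1),ys.mean().round(1))
E
```

```text
pics
{'time_s': 0.0, 'qpos': array([-75.68096207,  18.43991765,  -4.01704457,  83.17451848,
         1.29514588,  78.53951571,  -3.26033131]), 'joint_velocities': array([-0.01075517,  0.01578999, -0.1013956 ,  0.02062569,  0.06468804,
        0.08616651, -0.05617167]), 'effort': array([-6.61266840e-04, -4.91284633e+01, -4.04070541e-01, -3.12528384e+01,
       -6.37957896e-02,  4.37191164e-02,  1.72622158e-04]), 'tool_pos': array([0.15176188, 0.63143284, 0.19955538]), 'tool_rot': array([-1.79891304e+02,  5.32354970e-03,  1.66491842e+02]), 'force': array([ 0.47183062, -0.04429579,  0.45892561]), 'wrist_torque': array([ 0.0009477 ,  0.00103958, -0.06251671]), 'grasp_force': 0.0, 'grip_width': 0.08711666385882963}
scene [[481.08867298   0.         254.44264929]
 [  0.         481.08867298 199.60411466]
 [  0.           0.           1.        ]] -0.04610205840787848 [ 0.99241541 -0.59624328  1.38955647]
crank_axis 0.8 [251.2, 173.6, 295.2, 199.4] 574 272.4 182.7
crank_axis 0.74 [224.4, 139.5, 307.0, 255.0] 3216 269.7 196.2
crank_hinge 0.98 [251.8, 171.4, 294.6, 196.6] 574 273.7 183.1
cran
[... 493 characters left out ...]
 172.6, 293.9, 197.7] 546 273.3 183.2
top [[441.16073131   0.         255.43171561]
 [  0.         441.16073131 195.40786958]
 [  0.           0.           1.        ]] 0.022923126973629093 [ 0.28964359 -0.00531125  1.72621857]
crank_axis 0.57 [227.9, 160.8, 242.4, 204.1] 319 232.8 183.4
crank_hinge 0.8 [230.2, 164.4, 239.7, 205.1] 307 232.9 183.5
grip_center 0.49 [231.8, 171.6, 234.4, 188.7] 126 232.7 178.9
handle 0.64 [230.2, 165.6, 235.9, 186.9] 135 232.9 177.1
crank 0.53 [225.6, 164.6, 241.8, 206.1] 304 232.9 184.1
bow 0.92 [183.7, 164.9, 268.5, 238.7] 2769 218.8 205.3
blank_center 0.8 [222.7, 183.5, 256.3, 221.9] 682 239.9 204.1
foot_cup 0.59 [226.6, 162.8, 239.6, 207.0] 288 232.8 183.6
```

```bash
python3 - <<'E'
import cv2,numpy as np
s=cv2.imread("pics/scene0.png");t=cv2.imread("pics/top0.png")
a=cv2.resize(s[130:260,210:340],(520,520),interpolation=cv2.INTER_CUBIC)
cv2.imwrite("pics/a.png",cv2.resize(s,(800,600)))
cv2.imwrite("pics/b.png",np.hstack([cv2.resize(s[150:230,225:305],(400,400),interpolation=cv2.INTER_CUBIC),cv2.resize(t[150:250,180:280],(400,400),interpolation=cv2.INTER_CUBIC)]))
cv2.imwrite("pics/c.png",t)
E
```

```text
(no output)
```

View pics/a.png

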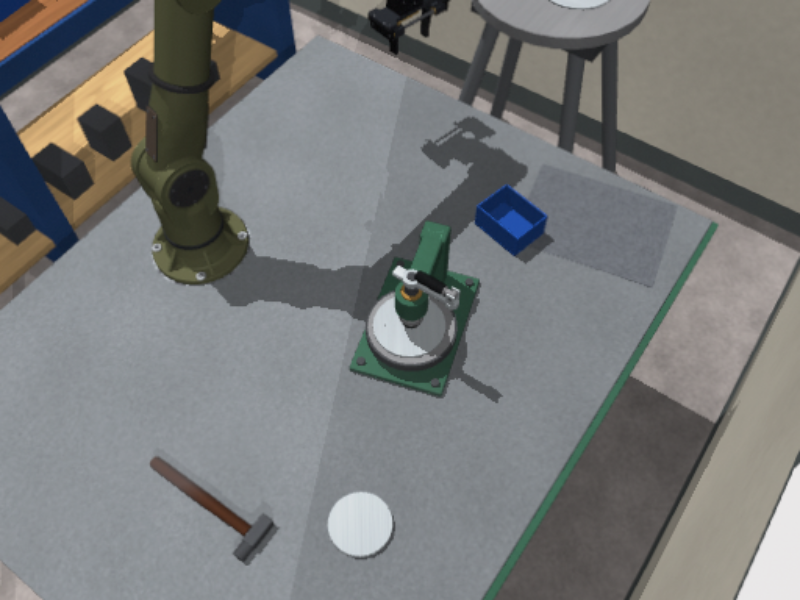

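View pics/b.png

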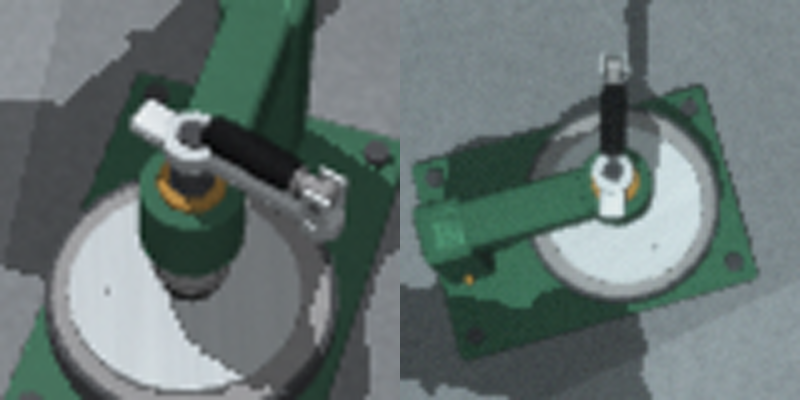

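View pics/c.png

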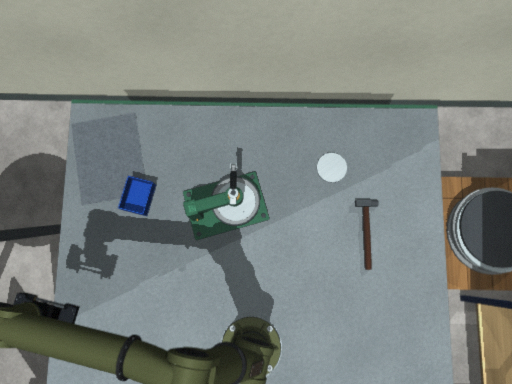

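```bash
cat >> h.py <<'E'
def tri(cs,uv,ct,uv2):
    o1,d1=ray(cs,*uv);o2,d2=ray(ct,*uv2)
    A=sum(np.eye(3)-np.outer(d,d) for d in(d1,d2));b=(np.eye(3)-np.outer(d1,d1))@o1+(np.eye(3)-np.outer(d2,d2))@o2
    p=np.linalg.solve(A,b);n=np.cross(d1,d2);return p,abs((o2-o1)@n/np.linalg.norm(n))
E
python3 - <<'E'
from h import *
s=cam("scene");t=cam("top")
for n,a,b in(("hub",(263,176.4),(233,192.5)),("fork",(289.4,188),(233.3,167.5)),("grip",(275.2,180.5),(232.8,179.2)),("disc",(262,208),(240,199))):
    print(n,tri(s,a,t,b))
# fit: axis (x,y), zt, crank angle phi by matching edges of sleeve etc
for n,c in(("scene",s),("top",t)):
    f=c["frame"].astype(int); r=f.max(2)
    ys,xs=np.nonzero((r<38)); k=(xs>225)&(xs<300)&(ys>160)&(ys<200); 
    m=np.zeros(r.shape,np.uint8);m[ys[k],xs[k]]=1
    nn,l,st,ce=cv2.connectedComponentsWithStats(m)
    for i in range(1,nn):
        if st[i,4]>15: print(n,st[i],ce[i])
E
```

```text
hub (array([0.54658881, 0.06738191, 0.24470221]), np.float64(0.002257304901132938))
fork (array([0.63314035, 0.06928175, 0.25491212]), np.float64(0.0066671104078846145))
grip (array([0.58927928, 0.06775907, 0.25910305]), np.float64(0.0006182059236045826))
disc (array([0.55118059, 0.05075856, 0.09289927]), np.float64(0.009917650863589233))
scene [265 174  20  14 141] [274.93617021 180.19858156]
top [230 172   7  16  68] [232.97058824 178.77941176]
```

```bash
python3 - <<'E'
from h import *
from scipy.optimize import least_squares
s=cam("scene");t=cam("top");D={}
for n,c in(("scene",s),("top",t)):
    r=c["frame"].max(2).astype(float); sub=np.zeros(r.shape,np.uint8);sub[165:195,225:292]=1
    m=((r<45)*sub).astype(np.uint8);nn,l,st,ce=cv2.connectedComponentsWithStats(m)
    i=1+np.argmax(st[1:,4]);ys,xs=np.nonzero(l==i);C=np.cov(np.vstack([xs,ys]));w,v=np.linalg.eigh(C)
    D[n]=(c,ce[i],v[:,1]);print(n,st[i],ce[i],v[:,1],np.sqrt(w*12)[1])
p,e=tri(s,D["scene"][1],t,D["top"][1]);print(p,e)
def f(a):
    d=np.array([np.cos(a[0]),np.sin(a[0]),0])*.03;o=[]
    for c,ce,v in D.values():
        g=proj(c,p+d)-proj(c,p-d);o.append((g[0]*v[1]-g[1]*v[0]))
    return o
q=least_squares(f,[0.]);print(np.degrees(q.x),q.fun)
d=np.array([np.cos(q.x[0]),np.sin(q.x[0]),0]);print("axis",p-.041*d,"hinge",p+.049*d)
E
```

```text
scene [265 165  21  23 192] [276.39583333 178.05208333] [-0.92034348  0.39111107] 18.93863591378471
top [230 172   7  16  88] [232.86363636 179.29545455] [0.00995109 0.99995049] 15.723792135604368
[0.58901806 0.06901621 0.26840545] 0.006051336971353319
[32.90243093] [ 8.81175575 -9.19668029]
axis [0.55459459 0.04674459 0.26840545] hinge [0.6301583  0.0956335  0.26840545]
```

Request:
{"name": "play_rows", "arguments": {"steps": [[[0,0,-0.05,0,0,-0.12,0.087],[0,0,-0.05,0,0,-0.11,0.087],[0,0,-0.04,0,0,0,0.087],[-0.03,-0.04,0,0,0,0,0.087],[-0.03,-0.04,0,0,0,0,0.087],[-0.03,-0.04,0,0,0,0,0.087],[-0.03,-0.04,0,0,0,0,0.087],[-0.03,-0.04,0,0,0,0,0.087],[-0.03,-0.04,0,0,0,0,0.087],[-0.03,-0.04,0,0,0,0,0.087],[-0.03,-0.04,0,0,0,0,0.087],[-0.03,-0.04,0,0,0,0,0.087]]]}}

```text
time_s: 2.3
tool_pos: [0.4207, 0.2686, 0.3411]
tool_rot: [179.9, 0.0, 179.7]
force: [0.9, -0.3, 0.2]
grip_width: 0.0868
grasp_force: 0.0
```

```bash
python3 - <<'E'
from h import *
from scipy.optimize import brentq
s=cam("scene");t=cam("top")
print([np.round(x,4) for x in tri(s,(274.94,180.20),t,(232.9,179.0))])
p=np.array([.5895,.0682,.2592])
for a in (-3,-1,0,1,3,5):
    d=np.array([np.cos(np.radians(a)),np.sin(np.radians(a)),0])*.03;g=proj(t,p+d)-proj(t,p-d);print(a,g/np.linalg.norm(g))
# model check
for a in(0,2):
    d=np.array([np.cos(np.radians(a)),np.sin(np.radians(a)),0]);ax=p-.041*d
    print(a,[(k,proj(s,q).round(1),proj(t,q).round(1)) for k,q in(("hub",ax-[0,0,.018]),("hinge",p+.049*d),("end",p-.031*d),("out",p+.031*d))])
x,y=232,178
cv2.imwrite("pics/d.png",np.hstack([cv2.resize(s["frame"][165:200,250:300,::-1],(500,350),interpolation=cv2.INTER_CUBIC),cv2.resize(t["frame"][162:212,218:248,::-1],(210,350),interpolation=cv2.INTER_CUBIC)]))
E
```

```text
[array([0.5892, 0.067 , 0.2616]), np.float64(0.0001)]
-3 [ 0.07558751 -0.99713917]
-1 [ 0.0400605  -0.99919726]
0 [ 0.02226672 -0.99975207]
1 [ 0.00446083 -0.99999005]
3 [-0.0311629  -0.99951432]
5 [-0.06676183 -0.99776894]
0 [('hub', array([263.3, 177.3]), array([232.6, 191.9])), ('hinge', array([289.7, 188.6]), array([232.9, 165. ])), ('end', array([266.2, 175.4]), array([232.4, 188.1])), ('out', array([284.4, 185.6]), array([232.8, 170.1]))]
2 [('hub', array([263. , 177.6]), array([233. , 191.9])), ('hinge', array([290. , 188.2]), array([232.4, 165. ])), ('end', array([266. , 175.6]), array([232.7, 188.1])), ('out', array([284.6, 185.3]), array([232.5, 170.1]))]
```

View pics/d.png

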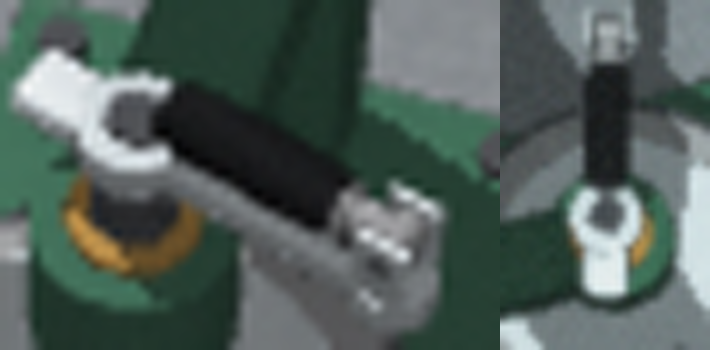

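Request:
{"name": "play_rows", "arguments": {"steps": [[[-0.0262,-0.0335,0,0,0,0,0.087],[-0.0262,-0.0335,0,0,0,0,0.087],[-0.0262,-0.0335,0,0,0,0,0.087],[-0.0262,-0.0335,0,0,0,0,0.087],[-0.0262,-0.0335,0,0,0,0,0.087],[-0.0262,-0.0335,0,0,0,0,0.087],[0,0,0.02,0,0,0,0.087],[0,0,0.02,0,0,0,0.087],[0,0,0,0,0,0,0.087]]]}}

```text
time_s: 3.3
tool_pos: [0.5744, 0.0685, 0.2979]
tool_rot: [-179.9, -0.3, 179.6]
force: [0.7, -0.4, 0.6]
grip_width: 0.0869
grasp_force: 0.0
```

Request:
{"name": "play_rows", "arguments": {"steps": [[[-0.003,-0.001,0.02,0,0,0,0.087],[0,0,0.02,0,0,0,0.06],[0,0,0.014,0,0,0,0.05],[0,0,0,0,0,0,0.03],[0,0,0,0,0,0,0.01],[0,0,0,0,0,0,0.01],[0,0,0,0,0,0,0.01],[0,0,0,0,0,0,0.01]]], "force": 12}}

```text
time_s: 4.1
tool_pos: [0.5792, 0.0676, 0.2474]
tool_rot: [180.0, 0.1, 179.7]
force: [0.4, -0.3, 0.4]
grip_width: 0.0391
grasp_force: 0.0
```

Request:
{"name": "play_rows", "arguments": {"steps": [[[0,0,0.002,0,0,0,0.01],[0,0,0,0,0,0,0.01],[0,0,0,0,0,0,0.01],[0,0,0,0,0,0,0.01]]], "force": 12}}

```text
time_s: 4.5
tool_pos: [0.5788, 0.0675, 0.2446]
tool_rot: [-180.0, -0.0, 179.7]
force: [-0.1, 0.1, 0.6]
grip_width: 0.0118
grasp_force: 0.0
```

```bash
python3 - <<'E'
from h import *
s=cam("scene");t=cam("top");o=get_obs();print(o["grip_width"],o["grasp_force"],o["force"])
cv2.imwrite("pics/e.png",np.hstack([cv2.resize(s["frame"][120:220,220:320,::-1],(500,500),interpolation=cv2.INTER_CUBIC),cv2.resize(t["frame"][150:230,210:258,::-1],(300,500),interpolation=cv2.INTER_CUBIC)]))
E
```

```text
0.011007269354503812 0.0 [-0.10679369 -0.20872229 -0.53794627]
```

View pics/e.png

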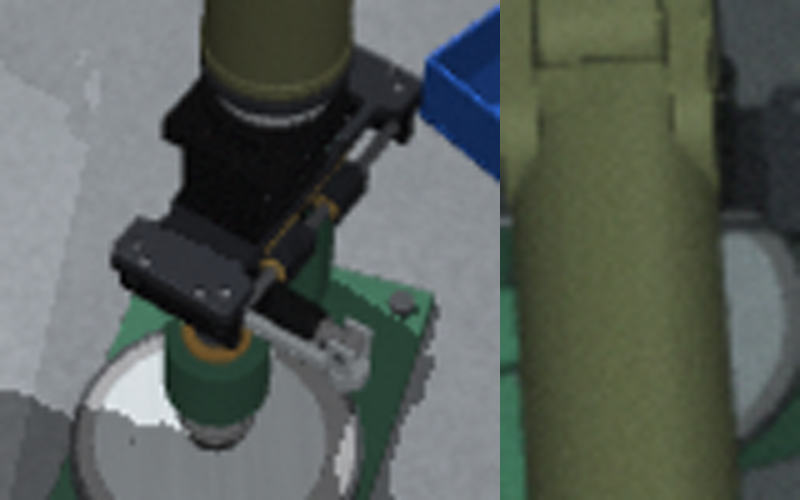

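```bash
python3 - <<'E'
from h import *
s=cam("scene");o=get_obs();p=o["tool_pos"];print(p,o["tool_rot"],o["grip_width"])
f=lambda q:((proj(s,q)-[220,120]+.5)*5).round(0)
for n,d in(("tcp",(0,0,0)),("grasp",(0,0,.019)),("body",(0,0,.07)),("body-y",(0,-.095,.07)),("body+y",(0,.095,.07)),("b1",(.037,-.095,.07)),("b2",(-.037,-.095,.07)),("b1t",(.037,-.095,.1)),("f",(.0095,-.03,0)),("f+",(.0095,.03,0))): print(n,f(p+d))
for q in((.589,.0675,.26),(.558,.0675,.26),(.62,.0675,.26),(.638,.068,.26)):print(f(np.array(q)))
E
```

```text
[0.5788355  0.06755503 0.24467541] [1.79996981e+02 3.35980217e-03 1.79667572e+02] 0.010910494201745469
tcp [262. 311.]
grasp [263. 292.]
body [265. 239.]
body-y [166. 358.]
body+y [358. 128.]
b1 [223. 391.]
b2 [110. 325.]
b1t [224. 360.]
f [246. 355.]
f+ [304. 284.]
[277. 304.]
[232. 279.]
[323. 330.]
[350. 345.]
```

```bash
python3 - <<'E'
from h import *
s=cam("scene")
f=s["frame"][145:205,235:305,::-1].astype(float);f=255*(f/255)**.45
cv2.imwrite("pics/f.png",cv2.resize(f.astype(np.uint8),(700,600),interpolation=cv2.INTER_CUBIC))
E
```

```text
(no output)
```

View pics/f.png

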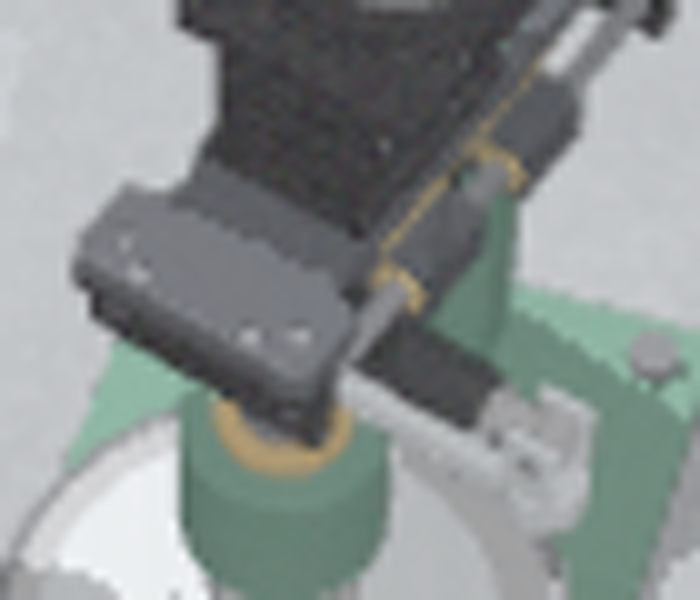

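```bash
python3 - <<'E'
from h import *
s=cam("scene");t=cam("top")
for q in((0,0,0),(0,0,.03),(0.548,.067,.19)): print(q,proj(s,q).round(1),proj(s,q).round(1)*1.5625,proj(t,q).round(1))
for n in("bin","spares","hammer"):
    a=silhouettes("scene",n);b=silhouettes("top",n)
    if a and b:
        ca=np.argwhere(a[0]["pixels"]).mean(0)[::-1];cb=np.argwhere(b[0]["pixels"]).mean(0)[::-1]
        print(n,a[0]["p"],b[0]["p"],ca,cb,tri(s,ca,t,cb))
for n in("crank_hinge","handle","grip_center"):
    for c in("scene","top"):
        r=silhouettes(c,n); print(n,c,[(round(x["p"],2),x["pixels"].sum(),np.argwhere(x["pixels"]).mean(0)[::-1].round(1)) for x in r[:2]])
# bolts in scene0/top0: base corners
S=cv2.imread("pics/scene0.png");T=cv2.imread("pics/top0.png")
E
```

```text
(0, 0, 0) [127.6 157.3] [199.375   245.78125] [250.5 347.7]
(0, 0, 0.03) [125.7 152.2] [196.40625 237.8125 ] [250.4 349.1]
(0.548, 0.067, 0.19) [262.8 187.3] [410.625   292.65625] [233.6 194.5]
bin 0.76 0.65 [326.74349158 140.38514548] [136.93110436 195.47922999] (array([0.5652987 , 0.44839702, 0.03809191]), np.float64(0.0022020536769476566))
spares 0.81 0.96 [230.14560237 335.50332594] [330.92816901 167.34225352] (array([ 0.69434865, -0.31034865,  0.00810146]), np.float64(0.0004906982334360879))
hammer 0.72 0.84 [139.12284483 325.07219828] [366.10945274 227.12106136] (array([ 0.45786897, -0.44127334,  0.01257245]), np.float64(0.0041620910155480955))
crank_hinge scene [(0.59, np.int64(276), array([282.8, 187.1]))]
crank_hinge top []
handle scene []
handle top []
grip_center scene []
grip_center top []
```

Request:
{"name": "play_rows", "arguments": {"steps": [[[0,0,-0.005,0,0,0,0.06],[0,0,0,0,0,0,0.06],[0,0,0,0,0,0,0.06],[0,0,0,0,0,0,0.06],[0,0,0,0,0,0,0.06],[0,0,0,0,0,0,0.06]]]}}

```text
time_s: 6.0
tool_pos: [0.5788, 0.0675, 0.2496]
tool_rot: [-180.0, -0.0, 179.7]
force: [0.2, -0.1, 0.2]
grip_width: 0.0499
grasp_force: 0.0
```

```bash
python3 - <<'E'
from h import *
s=cam("scene");o=get_obs();print(o["tool_pos"],o["grip_width"])
f=s["frame"][145:205,235:305,::-1].astype(float);f=255*(f/255)**.45
cv2.imwrite("pics/g.png",cv2.resize(f.astype(np.uint8),(700,600),interpolation=cv2.INTER_CUBIC))
E
```

```text
[0.57877658 0.06757543 0.2495713 ] 0.0536115275318973
```

View pics/g.png

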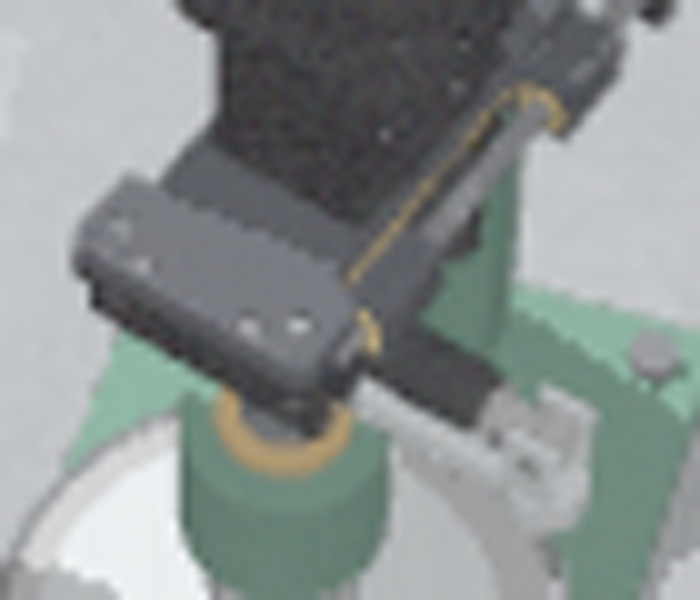

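Request:
{"name": "play_rows", "arguments": {"steps": [[[0,0,0.005,0,0,0,0.06],[0,0,0.005,0,0,0,0.06],[0,0,0.005,0,0,0,0.06],[0,0,0.004,0,0,0,0.06],[0,0,0,0,0,0,0.04],[0,0,0,0,0,0,0.016],[0,0,0,0,0,0,0.016],[0,0,0,0,0,0,0.016],[0,0,0,0,0,0,0.016],[0,0,0,0,0,0,0.016]]]}}

```text
time_s: 7.05
tool_pos: [0.5789, 0.068, 0.2308]
tool_rot: [179.9, 0.0, 179.7]
force: [-1.1, 1.9, 0.3]
grip_width: 0.0218
grasp_force: 12.0
```

Request:
{"name": "play_rows", "arguments": {"steps": [[[0,0,0,0,0,0,0.035],[0,0,0,0,0,0,0.035],[0,0,0.004,0,0,0,0.035],[0,0,0.004,0,0,0,0.035],[0,0,0.004,0,0,0,0.035],[0,0,0,0,0,0,0.016],[0,0,0,0,0,0,0.016],[0,0,0,0,0,0,0.016],[0,0,0,0,0,0,0.016]]], "force": 15}}

```text
time_s: 7.95
tool_pos: [0.5788, 0.0681, 0.2187]
tool_rot: [180.0, -0.0, 179.7]
force: [-0.8, 1.5, -1.5]
grip_width: 0.0215
grasp_force: 15.0
```

Request:
{"name": "play_rows", "arguments": {"steps": [[[-0.0005,0,-0.0077,0,0,0,0.016],[-0.0015,0,-0.0076,0,0,0,0.016],[-0.0025,0,-0.0073,0,0,0,0.016],[-0.0034,0,-0.0069,0,0,0,0.016],[0,0,0,0,0,0,0.016]]]}}

```text
time_s: 8.45
tool_pos: [0.5867, 0.0679, 0.2493]
tool_rot: [180.0, -0.0, 179.7]
force: [-3.2, 2.9, -3.5]
grip_width: 0.0216
grasp_force: 15.0
```

Request:
{"name": "play_rows", "arguments": {"steps": [[[-0.0043,0,-0.0064,0,0,0,0.016],[-0.0051,0,-0.0058,0,0,0,0.016],[-0.0058,0,-0.0051,0,0,0,0.016],[-0.0064,0,-0.0043,0,0,0,0.016],[-0.0069,0,-0.0034,0,0,0,0.016],[-0.0073,0,-0.0025,0,0,0,0.016],[0,0,0,0,0,0,0.016]]]}}

```text
time_s: 9.15
tool_pos: [0.6253, 0.0676, 0.2776]
tool_rot: [180.0, 0.3, 179.7]
force: [1.6, 3.8, 5.1]
grip_width: 0.0216
grasp_force: 15.0
```

Request:
{"name": "play_rows", "arguments": {"steps": [[[-0.006,0.001,-0.001,0,0,0,0.016],[-0.005,0,0,0,0,0,0.016],[-0.004,0,0,0,0,0,0.016],[0,0,0,0,0,0,0.016],[0,0,0,0,0,0,0.016]]]}}

```text
time_s: 9.65
tool_pos: [0.6401, 0.0677, 0.2785]
tool_rot: [-180.0, 0.4, 179.6]
force: [2.8, 2.0, 4.6]
grip_width: 0.0216
grasp_force: 15.0
```

```bash
python3 - <<'E'
from h import *
s=cam("scene");o=get_obs();print(o["tool_pos"],o["force"],o["qpos"])
f=s["frame"][115:205,225:330,::-1].astype(float);f=255*(f/255)**.45
cv2.imwrite("pics/i.png",cv2.resize(f.astype(np.uint8),(700,600),interpolation=cv2.INTER_CUBIC))
E
```

```text
[0.64010384 0.0676335  0.27848166] [3.3402736  1.90680306 6.00521282] [-30.84057291  16.99314923  28.99630644  78.34371456  -8.12946051
  86.37506863  87.18467158]
```

View pics/i.png

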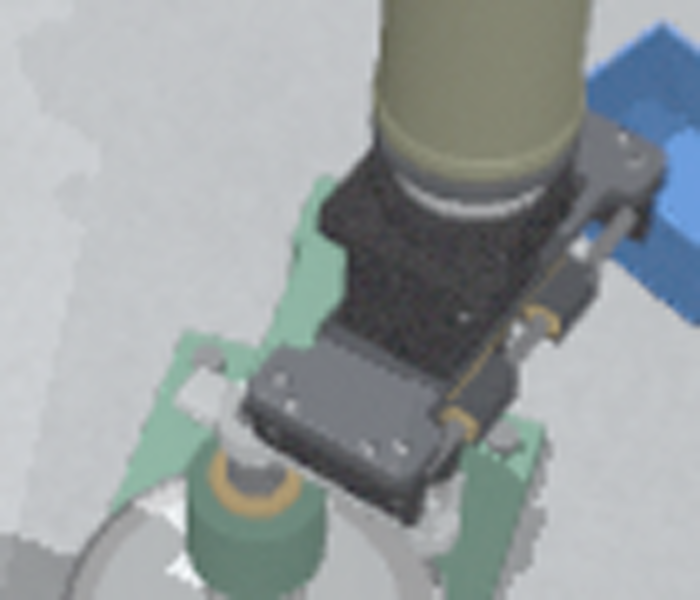

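Request:
{"name": "play_rows", "arguments": {"steps": [[[-0.002,0,-0.001,0,0,0,0.016],[-0.001,0,-0.001,0,0,0,0.016],[0,0,0,0,0,0,0.016]]]}}

```text
time_s: 10.0
tool_pos: [0.6406, 0.0677, 0.2785]
tool_rot: [-180.0, -0.0, 179.6]
force: [0.3, 2.0, 2.9]
grip_width: 0.0216
grasp_force: 15.0
```

Request:
{"name": "play_rows", "arguments": {"steps": [[[-0.002,0,-0.001,0,0,0,0.016],[0,0,0,0,0,0,0.016],[0,0,0,0,0,0,0.016]]]}}

```text
time_s: 10.3
tool_pos: [0.6411, 0.0678, 0.2785]
tool_rot: [-180.0, -0.2, 179.6]
force: [-6.1, 0.5, -1.6]
grip_width: 0.0218
grasp_force: 15.0
```

```bash
cat > inc.py <<'E'
import numpy as np,sys,json
a,d,n=map(float,sys.argv[1:4]);r=float(sys.argv[4]) if len(sys.argv)>4 else .092
w=float(sys.argv[5]) if len(sys.argv)>5 else .016
A=np.radians(a+d*np.arange(int(n)+1));x=r*np.cos(A);y=-r*np.sin(A)
print(json.dumps([[round(-u,4),round(v,4),round(.012*d/360,5),0,0,0,w] for u,v in zip(np.diff(x),np.diff(y))]))
E
python3 inc.py 0 6 5; python3 inc.py 30 8 12; python3 inc.py 126 8 12
```

```text
[[0.0005, -0.0096, 0.0002, 0, 0, 0, 0.016], [0.0015, -0.0095, 0.0002, 0, 0, 0, 0.016], [0.0025, -0.0093, 0.0002, 0, 0, 0, 0.016], [0.0035, -0.009, 0.0002, 0, 0, 0, 0.016], [0.0044, -0.0086, 0.0002, 0, 0, 0, 0.016]]
[[0.0072, -0.0106, 0.00027, 0, 0, 0, 0.016], [0.0086, -0.0095, 0.00027, 0, 0, 0, 0.016], [0.0098, -0.0083, 0.00027, 0, 0, 0, 0.016], [0.0109, -0.0068, 0.00027, 0, 0, 0, 0.016], [0.0117, -0.0052, 0.00027, 0, 0, 0, 0.016], [0.0123, -0.0035, 0.00027, 0, 0, 0, 0.016], [0.0127, -0.0018, 0.00027, 0, 0, 0, 0.016], [0.0128, 0.0, 0.00027, 0, 0, 0, 0.016], [0.0127, 0.0018, 0.00027, 0, 0, 0, 0.016], [0.0123, 0.0035, 0.00027, 0, 0, 0, 0.016], [0.0117, 0.0052, 0.00027, 0, 0, 0, 0.016], [0.0109, 0.0068, 0.00027, 0, 0, 0, 0.016]]
[[0.0098, 0.0083, 0.00027, 0, 0, 0, 0.016], [0.0086, 0.0095, 0.00027, 0, 0, 0, 0.016], [0.0072, 0.0106, 0.00027, 0, 0, 0, 0.016], [0.0056, 0.0115, 0.00027, 0, 0, 0, 0.016], [0.004, 0.0122, 0.00027, 0, 0, 0, 0.016], [0.0022, 0.0126, 0.00027, 0, 0, 0, 0.016], [0.0004, 0.0128, 0.00027, 0, 0, 0, 0.016], [-0.0013, 0.0128, 0.00027, 0, 0, 0, 0.016], [-0.0031, 0.0125, 0.00027, 0, 0, 0, 0.016], [-0.0048, 0.0119, 0.00027, 0, 0, 0, 0.016], [-0.0064, 0.0111, 0.00027, 0, 0, 0, 0.016], [-0.0079, 0.0101, 0.00027, 0, 0, 0, 0.016]]
```

Request:
{"name": "play_rows", "arguments": {"steps": [[[0,0,0,0,0,0,0.016],[0.0005,-0.0096,0.0002,0,0,0,0.016],[0.0015,-0.0095,0.0002,0,0,0,0.016],[0.0025,-0.0093,0.0002,0,0,0,0.016],[0.0035,-0.009,0.0002,0,0,0,0.016],[0.0044,-0.0086,0.0002,0,0,0,0.016],[0,0,0,0,0,0,0.016]]], "force": 40}}

```text
time_s: 11.0
tool_pos: [0.6297, 0.0248, 0.2776]
tool_rot: [179.8, -0.0, 179.8]
force: [-1.6, 5.6, -3.6]
grip_width: 0.021
grasp_force: 40.0
```

Request:
{"name": "play_rows", "arguments": {"steps": [[[0.0072,-0.0106,0.0003,0,0,0,0.016],[0.0086,-0.0095,0.0003,0,0,0,0.016],[0.0098,-0.0083,0.0003,0,0,0,0.016],[0.0109,-0.0068,0.0003,0,0,0,0.016],[0.0117,-0.0052,0.0003,0,0,0,0.016],[0.0123,-0.0035,0.0003,0,0,0,0.016],[0.0127,-0.0018,0.0003,0,0,0,0.016],[0.0128,0.0,0.0003,0,0,0,0.016],[0.0127,0.0018,0.0003,0,0,0,0.016],[0.0123,0.0035,0.0003,0,0,0,0.016],[0.0117,0.0052,0.0003,0,0,0,0.016],[0.0109,0.0068,0.0003,0,0,0,0.016]]]}}

```text
time_s: 12.2
tool_pos: [0.4991, -0.0069, 0.2745]
tool_rot: [-179.9, 0.5, 179.6]
force: [9.1, -0.7, -7.9]
grip_width: 0.0209
grasp_force: 40.0
```

Request:
{"name": "play_rows", "arguments": {"steps": [[[0.0098,0.0083,0.0008,0,0,0,0.016],[0.0086,0.0095,0.0008,0,0,0,0.016],[0.0072,0.0106,0.0008,0,0,0,0.016],[0.0056,0.0115,0.0008,0,0,0,0.016],[0.004,0.0122,0.0003,0,0,0,0.016],[0.0022,0.0126,0.0003,0,0,0,0.016],[0.0004,0.0128,0.0003,0,0,0,0.016],[-0.0013,0.0128,0.0003,0,0,0,0.016],[-0.0031,0.0125,0.0003,0,0,0,0.016],[-0.0048,0.0119,0.0003,0,0,0,0.016]]]}}

```text
time_s: 13.2
tool_pos: [0.4684, 0.1061, 0.2715]
tool_rot: [-179.8, 0.0, 179.5]
force: [-5.8, -4.6, 8.1]
grip_width: 0.0211
grasp_force: 40.0
```

```bash
cat > st.py <<'E'
from h import *
o=get_obs();p=o["tool_pos"]-[.5505,.067,0];a=np.arctan2(-p[1],p[0]);F=o["force"]
print("t",o["time_s"],"alpha",np.degrees(a)%360,"r",np.hypot(p[0],p[1]),"push",F[0]*np.sin(a)+F[1]*np.cos(a),"out",-(F[0]*np.cos(a)-F[1]*np.sin(a)),"Fz",F[2],"z",p[2])
E
python3 st.py; python3 inc.py 206 5 12;python3 inc.py 266 5 12; python3 inc.py 326 5 12
```

```text
t 13.2 alpha 205.43520709316374 r 0.09096588297262811 push 6.626164179003826 out -3.2524213792394496 Fz 8.096931795568937 z 0.27151401190737035
[[-0.0038, 0.0071, 0.00017, 0, 0, 0, 0.016], [-0.0044, 0.0067, 0.00017, 0, 0, 0, 0.016], [-0.005, 0.0063, 0.00017, 0, 0, 0, 0.016], [-0.0055, 0.0058, 0.00017, 0, 0, 0, 0.016], [-0.006, 0.0053, 0.00017, 0, 0, 0, 0.016], [-0.0065, 0.0048, 0.00017, 0, 0, 0, 0.016], [-0.0068, 0.0042, 0.00017, 0, 0, 0, 0.016], [-0.0072, 0.0036, 0.00017, 0, 0, 0, 0.016], [-0.0075, 0.0029, 0.00017, 0, 0, 0, 0.016], [-0.0077, 0.0023, 0.00017, 0, 0, 0, 0.016], [-0.0079, 0.0016, 0.00017, 0, 0, 0, 0.016], [-0.008, 0.0009, 0.00017, 0, 0, 0, 0.016]]
[[-0.008, 0.0002, 0.00017, 0, 0, 0, 0.016], [-0.008, -0.0005, 0.00017, 0, 0, 0, 0.016], [-0.0079, -0.0012, 0.00017, 0, 0, 0, 0.016], [-0.0078, -0.0019, 0.00017, 0, 0, 0, 0.016], [-0.0076, -0.0025, 0.00017, 0, 0, 0, 0.016], [-0.0074, -0.0032, 0.00017, 0, 0, 0, 0.016], [-0.0071, -0.0038, 0.00017, 0, 0, 0, 0.016], [-0.0067, -0.0044, 0.00017, 0, 0, 0, 0.016], [-0.0063, -0.005, 0.00017, 0, 0, 0, 0.016], [-0.0058, -0.0055, 0.00017, 0, 0, 0, 0.016], [-0.0053, -0.006, 0.00017, 0, 0, 0, 0.016], [-0.0048, -0.0065, 0.00017, 0, 0, 0, 0.016]]
[[-0.0042, -0.0068, 0.00017, 0, 0, 0, 0.016], [-0.0036, -0.0072, 0.00017, 0, 0, 0, 0.016], [-0.0029, -0.0075, 0.00017, 0, 0, 0, 0.016], [-0.0023, -0.0077, 0.00017, 0, 0, 0, 0.016], [-0.0016, -0.0079, 0.00017, 0, 0, 0, 0.016], [-0.0009, -0.008, 0.00017, 0, 0, 0, 0.016], [-0.0002, -0.008, 0.00017, 0, 0, 0, 0.016], [0.0005, -0.008, 0.00017, 0, 0, 0, 0.016], [0.0012, -0.0079, 0.00017, 0, 0, 0, 0.016], [0.0019, -0.0078, 0.00017, 0, 0, 0, 0.016], [0.0025, -0.0076, 0.00017, 0, 0, 0, 0.016], [0.0032, -0.0074, 0.00017, 0, 0, 0, 0.016]]
```

Request:
{"name": "play_rows", "arguments": {"steps": [[[-0.0028,0.0075,-0.0004,0,0,0,0.016],[-0.0035,0.0071,-0.0004,0,0,0,0.016],[-0.005,0.0063,0.0002,0,0,0,0.016]]]}}

```text
time_s: 13.5
tool_pos: [0.4803, 0.1258, 0.2711]
tool_rot: [-179.7, 0.0, 179.4]
force: [-3.6, -6.8, 3.6]
grip_width: 0.0211
grasp_force: 40.0
```

```bash
python3 st.py
```

```text
t 13.5 alpha 219.96693757596648 r 0.09161725550850192 push 7.54778749817405 out 1.6455238354656543 Fz 3.62365083307819 z 0.2710596807325107
```

Request:
{"name": "play_rows", "arguments": {"steps": [[[-0.005,0.0063,0,0,0,0,0.016],[-0.0056,0.0057,0,0,0,0,0.016],[-0.0062,0.005,0.0002,0,0,0,0.016]]]}}

```text
time_s: 13.8
tool_pos: [0.4972, 0.142, 0.2705]
tool_rot: [-179.6, -0.0, 179.4]
force: [-3.5, -8.2, 2.5]
grip_width: 0.021
grasp_force: 40.0
```

```bash
sed -i 's/\[.5505,.067,0\]/[.5498,.0676,0]/' st.py; python3 st.py
```

```text
t 13.8 alpha 234.7197633468382 r 0.09113740499045092 push 7.603763978785466 out 4.707211231374513 Fz 2.511073046478101 z 0.2705377272737646
```

Request:
{"name": "play_rows", "arguments": {"steps": [[[-0.0065,0.0048,0.0001,0,0,0,0.016],[-0.0068,0.0042,0.0002,0,0,0,0.016],[-0.0072,0.0036,0.0002,0,0,0,0.016]]]}}

```text
time_s: 14.1
tool_pos: [0.5176, 0.1534, 0.2699]
tool_rot: [-179.5, -0.0, 179.4]
force: [-4.3, -10.3, 3.0]
grip_width: 0.0207
grasp_force: 40.1
```

Request:
{"name": "play_rows", "arguments": {"steps": [[[-0.0075,0.0029,0.0002,0,0,0,0.016],[-0.0077,0.0023,0.0002,0,0,0,0.016],[-0.0079,0.0016,0.0002,0,0,0,0.016]]]}}

```text
time_s: 14.4
tool_pos: [0.5403, 0.1591, 0.2694]
tool_rot: [-179.5, -0.1, 179.3]
force: [-6.7, -10.0, 3.6]
grip_width: 0.0208
grasp_force: 40.1
```

```bash
python3 st.py
```

```text
t 14.4 alpha 264.0432668323632 r 0.09198701090396678 push 7.7519889362765175 out 9.281361750715226 Fz 3.6262418485265053 z 0.2693646877479498
```

Request:
{"name": "play_rows", "arguments": {"steps": [[[-0.008,-0.0003,0.0003,0,0,0,0.016],[-0.008,-0.001,0.0003,0,0,0,0.016],[-0.0079,-0.0017,0.0003,0,0,0,0.016]]]}}

```text
time_s: 14.7
tool_pos: [0.5633, 0.1584, 0.2689]
tool_rot: [-179.7, -0.2, 179.4]
force: [-8.0, -5.9, 5.9]
grip_width: 0.021
grasp_force: 40.0
```

Request:
{"name": "play_rows", "arguments": {"steps": [[[-0.0078,-0.0019,0.0002,0,0,0,0.016],[-0.0076,-0.0025,0.0002,0,0,0,0.016],[-0.0074,-0.0032,0.0002,0,0,0,0.016]]]}}

```text
time_s: 15.0
tool_pos: [0.5854, 0.1523, 0.2684]
tool_rot: [-179.8, -0.2, 179.5]
force: [-8.7, -3.7, 6.0]
grip_width: 0.0212
grasp_force: 40.0
```

```bash
python3 st.py
```

```text
t 15.0 alpha 292.7607536870239 r 0.09190284609383377 push 6.547258036518912 out 6.812473282747016 Fz 5.981894987137989 z 0.26842464944636113
```

Request:
{"name": "play_rows", "arguments": {"steps": [[[-0.0071,-0.0038,0,0,0,0,0.016],[-0.0067,-0.0044,0,0,0,0,0.016],[-0.0063,-0.005,0.0002,0,0,0,0.016]]]}}

```text
time_s: 15.3
tool_pos: [0.605, 0.1411, 0.2681]
tool_rot: [-179.9, -0.3, 179.6]
force: [-8.5, 0.4, 4.6]
grip_width: 0.0207
grasp_force: 40.0
```

Request:
{"name": "play_rows", "arguments": {"steps": [[[-0.0058,-0.0055,0.0002,0,0,0,0.016],[-0.0053,-0.006,0.0002,0,0,0,0.016],[-0.0048,-0.0065,0.0002,0,0,0,0.016]]]}}

```text
time_s: 15.6
tool_pos: [0.6211, 0.1252, 0.2676]
tool_rot: [179.9, -0.2, 179.7]
force: [-7.7, 3.7, 4.0]
grip_width: 0.0212
grasp_force: 40.0
```

```bash
python3 st.py
```

```text
t 15.6 alpha 321.0527770721479 r 0.09162033796309037 push 7.707564205328935 out 3.6797256877108024 Fz 4.027336130389308 z 0.26764283701117586
```

Request:
{"name": "play_rows", "arguments": {"steps": [[[-0.0042,-0.0068,0.0001,0,0,0,0.016],[-0.0036,-0.0072,0.0001,0,0,0,0.016],[-0.0029,-0.0075,0.0002,0,0,0,0.016]]]}}

```text
time_s: 15.9
tool_pos: [0.6327, 0.1057, 0.2673]
tool_rot: [179.7, -0.0, 179.8]
force: [-3.6, 6.3, 3.5]
grip_width: 0.0214
grasp_force: 40.0
```

Request:
{"name": "play_rows", "arguments": {"steps": [[[-0.0025,-0.0077,0.0002,0,0,0,0.016],[-0.0018,-0.0079,0.0002,0,0,0,0.016],[-0.0011,-0.008,0.0002,0,0,0,0.016]]]}}

```text
time_s: 16.2
tool_pos: [0.6393, 0.0831, 0.2669]
tool_rot: [179.7, 0.2, 179.9]
force: [0.2, 7.7, 1.9]
grip_width: 0.0212
grasp_force: 40.0
```

```bash
python3 st.py;  python3 inc.py 356 5 12; python3 inc.py 56 5 6
```

```text
t 16.2 alpha 350.1769768941199 r 0.09079420021275475 push 7.586610610235481 out -1.5598556042846834 Fz 1.8620864711597591 z 0.2668968876944996
[[-0.0002, -0.008, 0.00017, 0, 0, 0, 0.016], [0.0005, -0.008, 0.00017, 0, 0, 0, 0.016], [0.0012, -0.0079, 0.00017, 0, 0, 0, 0.016], [0.0019, -0.0078, 0.00017, 0, 0, 0, 0.016], [0.0025, -0.0076, 0.00017, 0, 0, 0, 0.016], [0.0032, -0.0074, 0.00017, 0, 0, 0, 0.016], [0.0038, -0.0071, 0.00017, 0, 0, 0, 0.016], [0.0044, -0.0067, 0.00017, 0, 0, 0, 0.016], [0.005, -0.0063, 0.00017, 0, 0, 0, 0.016], [0.0055, -0.0058, 0.00017, 0, 0, 0, 0.016], [0.006, -0.0053, 0.00017, 0, 0, 0, 0.016], [0.0065, -0.0048, 0.00017, 0, 0, 0, 0.016]]
[[0.0068, -0.0042, 0.00017, 0, 0, 0, 0.016], [0.0072, -0.0036, 0.00017, 0, 0, 0, 0.016], [0.0075, -0.0029, 0.00017, 0, 0, 0, 0.016], [0.0077, -0.0023, 0.00017, 0, 0, 0, 0.016], [0.0079, -0.0016, 0.00017, 0, 0, 0, 0.016], [0.008, -0.0009, 0.00017, 0, 0, 0, 0.016]]
```

Request:
{"name": "play_rows", "arguments": {"steps": [[[-0.0012,-0.008,0.0002,0,0,0,0.016],[-0.0005,-0.008,0.0002,0,0,0,0.016],[0.0007,-0.0079,0.0002,0,0,0,0.016]]]}}

```text
time_s: 16.5
tool_pos: [0.6403, 0.0592, 0.2663]
tool_rot: [179.7, 0.2, 179.9]
force: [-0.4, 7.5, 2.1]
grip_width: 0.021
grasp_force: 40.0
```

Request:
{"name": "play_rows", "arguments": {"steps": [[[0.0019,-0.0078,0.0002,0,0,0,0.016],[0.0025,-0.0076,0.0002,0,0,0,0.016],[0.0032,-0.0074,0.0002,0,0,0,0.016]]]}}

```text
time_s: 16.8
tool_pos: [0.6343, 0.0358, 0.2659]
tool_rot: [179.7, 0.4, 179.9]
force: [3.8, 6.5, 1.2]
grip_width: 0.0211
grasp_force: 40.0
```

```bash
python3 st.py
```

```text
t 16.8 alpha 20.64127063985628 r 0.09024536358471198 push 7.454500107964405 out -1.2545992440325673 Fz 1.2391303224629104 z 0.2659475463452951
```

Request:
{"name": "play_rows", "arguments": {"steps": [[[0.0033,-0.0074,0.0002,0,0,0,0.016],[0.0039,-0.007,0.0002,0,0,0,0.016],[0.0045,-0.0066,0.0002,0,0,0,0.016]]]}}

```text
time_s: 17.1
tool_pos: [0.6227, 0.0144, 0.2654]
tool_rot: [179.8, 0.4, 179.8]
force: [3.6, 5.7, 0.2]
grip_width: 0.0211
grasp_force: 40.0
```

Request:
{"name": "play_rows", "arguments": {"steps": [[[0.0053,-0.0059,0.0002,0,0,0,0.016],[0.0059,-0.0054,0.0002,0,0,0,0.016],[0.0064,-0.0049,0.0002,0,0,0,0.016]]]}}

```text
time_s: 17.4
tool_pos: [0.6056, -0.0029, 0.2649]
tool_rot: [179.9, 0.5, 179.8]
force: [6.3, 4.9, -0.7]
grip_width: 0.0211
grasp_force: 40.0
```

```bash
python3 st.py;python3 inc.py 86 5 12
```

```text
t 17.4 alpha 51.635035658461675 r 0.08995572735178875 push 7.9635829759327965 out -0.0704953347697681 Fz -0.7429912233443451 z 0.2648967664213679
[[0.008, -0.0002, 0.00017, 0, 0, 0, 0.016], [0.008, 0.0005, 0.00017, 0, 0, 0, 0.016], [0.0079, 0.0012, 0.00017, 0, 0, 0, 0.016], [0.0078, 0.0019, 0.00017, 0, 0, 0, 0.016], [0.0076, 0.0025, 0.00017, 0, 0, 0, 0.016], [0.0074, 0.0032, 0.00017, 0, 0, 0, 0.016], [0.0071, 0.0038, 0.00017, 0, 0, 0, 0.016], [0.0067, 0.0044, 0.00017, 0, 0, 0, 0.016], [0.0063, 0.005, 0.00017, 0, 0, 0, 0.016], [0.0058, 0.0055, 0.00017, 0, 0, 0, 0.016], [0.0053, 0.006, 0.00017, 0, 0, 0, 0.016], [0.0048, 0.0065, 0.00017, 0, 0, 0, 0.016]]
```

Request:
{"name": "play_rows", "arguments": {"steps": [[[0.0067,-0.0045,0.0002,0,0,0,0.016],[0.0071,-0.0039,0.0002,0,0,0,0.016],[0.0074,-0.0032,0.0002,0,0,0,0.016]]]}}

```text
time_s: 17.7
tool_pos: [0.5846, -0.0153, 0.2643]
tool_rot: [179.9, 0.6, 179.7]
force: [6.4, 3.2, -0.5]
grip_width: 0.0212
grasp_force: 40.0
```

Request:
{"name": "play_rows", "arguments": {"steps": [[[0.0077,-0.0025,0.0002,0,0,0,0.016],[0.0079,-0.0018,0.0002,0,0,0,0.016],[0.008,-0.0011,0.0002,0,0,0,0.016]]]}}

```text
time_s: 18.0
tool_pos: [0.5611, -0.0215, 0.2638]
tool_rot: [180.0, 0.6, 179.7]
force: [7.8, 2.1, -0.7]
grip_width: 0.0208
grasp_force: 40.0
```

```bash
python3 st.py
```

```text
t 18.0 alpha 82.7617902952991 r 0.08980128423199976 push 8.0194033428492 out 1.0955693742787918 Fz -0.7325276430211566 z 0.26383556720843715
```

Request:
{"name": "play_rows", "arguments": {"steps": [[[0.008,-0.0004,0.0002,0,0,0,0.016],[0.008,0.0003,0.0002,0,0,0,0.016],[0.0079,0.001,0.0002,0,0,0,0.016]]]}}

```text
time_s: 18.3
tool_pos: [0.5373, -0.0214, 0.2633]
tool_rot: [-180.0, 0.6, 179.6]
force: [7.0, 0.6, -1.3]
grip_width: 0.0208
grasp_force: 40.0
```

```bash
python3 st.py
```

```text
t 18.3 alpha 97.98151542112356 r 0.08982987547486877 push 6.879548915287138 out 1.613470918177594 Fz -1.2553551343188654 z 0.2632923809885675
```

Still free; continue.

Request:
{"name": "play_rows", "arguments": {"steps": [[[0.0078,0.0017,0.0002,0,0,0,0.016],[0.0076,0.0023,0.0002,0,0,0,0.016],[0.0074,0.003,0.0002,0,0,0,0.016]]]}}

```text
time_s: 18.6
tool_pos: [0.5146, -0.0151, 0.2627]
tool_rot: [-179.9, 0.6, 179.6]
force: [8.1, -1.6, -0.6]
grip_width: 0.0208
grasp_force: 40.0
```

Request:
{"name": "play_rows", "arguments": {"steps": [[[0.0071,0.0037,0.0002,0,0,0,0.016],[0.0067,0.0043,0.0002,0,0,0,0.016]]]}}

```text
time_s: 18.8
tool_pos: [0.501, -0.0079, 0.2625]
tool_rot: [-179.8, 0.7, 179.5]
force: [7.9, -2.6, 0.8]
grip_width: 0.0208
grasp_force: 40.0
```

```bash
python3 st.py
```

```text
t 18.8 alpha 122.84561749179784 r 0.08988965064926417 push 8.006438554314336 out 2.0859148705790154 Fz 0.8442118388632334 z 0.2624683338260151
```

Request:
{"name": "play_rows", "arguments": {"steps": [[[0.0063,0.005,0.0002,0,0,0,0.016],[0.0058,0.0055,0.0002,0,0,0,0.016],[0.0053,0.006,0.0002,0,0,0,0.016]]]}}

```text
time_s: 19.1
tool_pos: [0.4838, 0.0066, 0.2621]
tool_rot: [-179.7, 0.7, 179.4]
force: [7.9, -8.7, 1.8]
grip_width: 0.021
grasp_force: 40.0
```

```bash
python3 st.py
```

```text
t 19.1 alpha 137.2596690940312 r 0.08982112462220541 push 11.718085570042042 out -0.08653472903141068 Fz 1.7908350181176944 z 0.2620574529200096
```

Request:
{"name": "play_rows", "arguments": {"steps": [[[0,0,0,0,0,0,0.016],[0,0,0,0,0,0,0.016]]]}}

```text
time_s: 19.3
tool_pos: [0.4831, 0.0074, 0.262]
tool_rot: [-179.8, 0.5, 179.5]
force: [4.0, -5.3, 2.3]
grip_width: 0.0208
grasp_force: 40.0
```

```bash
python3 st.py
```

```text
t 19.3 alpha 137.91386384045686 r 0.08981154365535267 push 6.6357165215324425 out -0.5358613414470406 Fz 2.305107980188035 z 0.2619839512475386
```

Request:
{"name": "play_rows", "arguments": {"steps": [[[0.0016,0.0017,0.0001,0,0,0,0.016],[0.0015,0.0018,0.0001,0,0,0,0.016]]]}}

```text
time_s: 19.5
tool_pos: [0.4811, 0.0097, 0.262]
tool_rot: [-179.7, 0.7, 179.4]
force: [6.3, -6.3, 1.4]
grip_width: 0.0212
grasp_force: 40.0
```

```bash
python3 st.py
```

```text
t 19.5 alpha 139.8568104488538 r 0.08986816649934509 push 8.933340752630329 out 0.7499645307725773 Fz 1.3756261737251179 z 0.26198179752364303
```

Request:
{"name": "play_rows", "arguments": {"steps": [[[0.0015,0.0018,0.0001,0,0,0,0.016],[0.0014,0.0018,0.0001,0,0,0,0.016]]]}}

```text
time_s: 19.7
tool_pos: [0.4783, 0.0131, 0.2618]
tool_rot: [-179.7, 0.7, 179.4]
force: [7.4, -7.4, 2.1]
grip_width: 0.0208
grasp_force: 40.0
```

Request:
{"name": "play_rows", "arguments": {"steps": [[[0.0014,0.0019,0.0001,0,0,0,0.016]]]}}

```text
time_s: 19.8
tool_pos: [0.4769, 0.0148, 0.2618]
tool_rot: [-179.7, 0.7, 179.4]
force: [8.1, -8.6, 2.3]
grip_width: 0.0213
grasp_force: 40.0
```

```bash
python3 st.py
```

```text
t 19.8 alpha 144.07810793765435 r 0.08996065073032047 push 11.693081112758316 out 1.548489133212624 Fz 2.342941157545294 z 0.2618264085528204
```

Request:
{"name": "play_rows", "arguments": {"steps": [[[0.0009,0.0013,0.0001,0,0,0,0.016]]]}}

```text
time_s: 19.9
tool_pos: [0.476, 0.016, 0.2618]
tool_rot: [-179.7, 0.7, 179.4]
force: [6.7, -7.3, 2.5]
grip_width: 0.0209
grasp_force: 40.0
```

```bash
python3 st.py
```

```text
t 19.9 alpha 145.04873591242998 r 0.08998690360385408 push 9.792887858826003 out 1.3116092443157532 Fz 2.532467270748166 z 0.2617896295973112
```

Request:
{"name": "play_rows", "arguments": {"steps": [[[0.0009,0.0013,0,0,0,0,0.016]]]}}

```text
time_s: 20.0
tool_pos: [0.4752, 0.0172, 0.2617]
tool_rot: [-179.7, 0.7, 179.4]
force: [7.6, -7.3, 2.4]
grip_width: 0.021
grasp_force: 40.0
```

```bash
python3 st.py
```

```text
t 20.0 alpha 145.96133946590166 r 0.0900131302439587 push 10.250070080204768 out 2.2042134655316703 Fz 2.3933669950350405 z 0.2617469742787327
```

Request:
{"name": "play_rows", "arguments": {"steps": [[[0.0009,0.0013,0,0,0,0,0.016]]]}}

```text
time_s: 20.1
tool_pos: [0.4743, 0.0185, 0.2617]
tool_rot: [-179.6, 0.7, 179.4]
force: [7.5, -8.1, 2.1]
grip_width: 0.0212
grasp_force: 40.0
```

```bash
python3 st.py
```

```text
t 20.1 alpha 146.92744422784904 r 0.09003937754816439 push 10.91976167323929 out 1.8735988570506397 Fz 2.1405310381353235 z 0.2617420352994088
```

Request:
{"name": "play_rows", "arguments": {"steps": [[[0.0009,0.0013,0,0,0,0,0.016]]]}}

```text
time_s: 20.2
tool_pos: [0.4735, 0.0197, 0.2617]
tool_rot: [-179.6, 0.7, 179.4]
force: [8.1, -9.5, 2.6]
grip_width: 0.0213
grasp_force: 40.0
```

```bash
python3 st.py
```

```text
t 20.2 alpha 147.90120215965874 r 0.09007595550707768 push 12.302976434344743 out 1.8285503419127824 Fz 2.61177590635734 z 0.2616852227932798
```

Request:
{"name": "play_rows", "arguments": {"steps": [[[0.0008,0.0014,0,0,0,0,0.016]]]}}

```text
time_s: 20.3
tool_pos: [0.4727, 0.021, 0.2617]
tool_rot: [-179.6, 0.7, 179.3]
force: [7.7, -9.3, 2.2]
grip_width: 0.0208
grasp_force: 40.0
```

```bash
python3 st.py
```

```text
t 20.3 alpha 148.86731695923928 r 0.0900898421317219 push 11.919428066253893 out 1.7457766245179123 Fz 2.1581835949342016 z 0.26168020447227275
```

Request:
{"name": "play_rows", "arguments": {"steps": [[[0.0008,0.0014,0,0,0,0,0.016]]]}}

```text
time_s: 20.4
tool_pos: [0.4719, 0.0223, 0.2616]
tool_rot: [-179.6, 0.7, 179.3]
force: [7.7, -9.0, 1.4]
grip_width: 0.0211
grasp_force: 40.0
```

```bash
python3 st.py
```

```text
t 20.4 alpha 149.85205013193345 r 0.09010791055107165 push 11.66742684001229 out 2.1824207744925577 Fz 1.3972047657774738 z 0.2616414677695821
```

Request:
{"name": "play_rows", "arguments": {"steps": [[[0.0008,0.0014,0,0,0,0,0.016]]]}}

```text
time_s: 20.5
tool_pos: [0.4711, 0.0237, 0.2616]
tool_rot: [-179.6, 0.7, 179.3]
force: [7.5, -8.6, 2.0]
grip_width: 0.021
grasp_force: 40.0
```

```bash
python3 st.py
```

```text
t 20.5 alpha 150.84645021226018 r 0.09013943490843979 push 11.15239188496145 out 2.3227591501631197 Fz 1.955351136409408 z 0.2615902793879611
```

Request:
{"name": "play_rows", "arguments": {"steps": [[[0.0008,0.0014,0,0,0,0,0.016]]]}}

```text
time_s: 20.6
tool_pos: [0.4703, 0.025, 0.2616]
tool_rot: [-179.6, 0.7, 179.3]
force: [7.5, -9.0, 1.9]
grip_width: 0.0211
grasp_force: 40.0
```

```bash
python3 st.py
```

```text
t 20.6 alpha 151.81305442869555 r 0.09016951356012959 push 11.459186170857128 out 2.3822993987111944 Fz 1.8951034064647339 z 0.26157812808826597
```

Request:
{"name": "play_rows", "arguments": {"steps": [[[0.0007,0.0014,0,0,0,0,0.016]]]}}

```text
time_s: 20.7
tool_pos: [0.4696, 0.0264, 0.2616]
tool_rot: [-179.6, 0.7, 179.3]
force: [7.1, -9.2, 0.9]
grip_width: 0.0211
grasp_force: 40.0
```

```bash
python3 st.py
```

```text
t 20.7 alpha 152.77398462266345 r 0.09016251264535576 push 11.405752200016178 out 2.0933730868837097 Fz 0.8729569318835153 z 0.261563911184763
```

Request:
{"name": "play_rows", "arguments": {"steps": [[[0.0007,0.0014,0,0,0,0,0.016]]]}}

```text
time_s: 20.8
tool_pos: [0.4689, 0.0277, 0.2615]
tool_rot: [-179.6, 0.7, 179.3]
force: [7.2, -9.0, 1.0]
grip_width: 0.0208
grasp_force: 40.0
```

```bash
python3 st.py
```

```text
t 20.8 alpha 153.70932502465013 r 0.09019059893231676 push 11.224177692320392 out 2.470419942426533 Fz 0.9509364189208696 z 0.26154572199460674
```

Request:
{"name": "play_rows", "arguments": {"steps": [[[0.0007,0.0014,0,0,0,0,0.016]]]}}

```text
time_s: 20.9
tool_pos: [0.4683, 0.029, 0.2615]
tool_rot: [-179.6, 0.7, 179.3]
force: [7.7, -9.4, 1.3]
grip_width: 0.0209
grasp_force: 40.0
```

```bash
python3 st.py
```

```text
t 20.9 alpha 154.66211857465078 r 0.09022366701085943 push 11.756736681486768 out 2.9126532159774197 Fz 1.2595023695146377 z 0.26150787988523794
```

Request:
{"name": "play_rows", "arguments": {"steps": [[[0.0006,0.0014,0,0,0,0,0.016]]]}}

```text
time_s: 21.0
tool_pos: [0.4676, 0.0303, 0.2615]
tool_rot: [-179.6, 0.7, 179.3]
force: [7.5, -10.9, 1.2]
grip_width: 0.0211
grasp_force: 40.0
```

```bash
python3 st.py
```

```text
t 21.0 alpha 155.56899961402556 r 0.09023809758272532 push 13.016197543549318 out 2.3639647242771495 Fz 1.211992428999736 z 0.26146825569880694
```

Request:
{"name": "play_rows", "arguments": {"steps": [[[0.0006,0.0014,0,0,0,0,0.016]]]}}

```text
time_s: 21.1
tool_pos: [0.467, 0.0316, 0.2614]
tool_rot: [-179.6, 0.7, 179.3]
force: [7.5, -9.7, 1.7]
grip_width: 0.021
grasp_force: 40.0
```

```bash
python3 st.py
```

```text
t 21.1 alpha 156.47741054163276 r 0.09025947403846893 push 11.89987921086874 out 2.963618523666181 Fz 1.6802373604539265 z 0.26144553914980156
```

Request:
{"name": "play_rows", "arguments": {"steps": [[[0.0006,0.0014,0,0,0,0,0.016]]]}}

```text
time_s: 21.2
tool_pos: [0.4665, 0.0329, 0.2614]
tool_rot: [-179.6, 0.7, 179.3]
force: [8.2, -9.4, 0.6]
grip_width: 0.0215
grasp_force: 40.0
```

```bash
python3 st.py
```

```text
t 21.2 alpha 157.38690840667152 r 0.09027895912814338 push 11.83294534180087 out 3.945124878477636 Fz 0.5700625089491218 z 0.2614186444959549
```

Request:
{"name": "play_rows", "arguments": {"steps": [[[0.0006,0.0014,0,0,0,0,0.016]]]}}

```text
time_s: 21.3
tool_pos: [0.4659, 0.0342, 0.2614]
tool_rot: [-179.6, 0.7, 179.3]
force: [7.2, -9.9, 0.6]
grip_width: 0.0213
grasp_force: 40.0
```

```bash
python3 st.py
```

```text
t 21.3 alpha 158.31400036161753 r 0.09031775080594244 push 11.834298347322791 out 3.074112695476782 Fz 0.5580302614066924 z 0.2613986382865794
```

Request:
{"name": "play_rows", "arguments": {"steps": [[[0.0006,0.0014,0,0,0,0,0.016]]]}}

```text
time_s: 21.4
tool_pos: [0.4653, 0.0356, 0.2614]
tool_rot: [-179.6, 0.7, 179.3]
force: [8.1, -10.2, 0.4]
grip_width: 0.0211
grasp_force: 40.0
```

```bash
python3 st.py
```

```text
t 21.4 alpha 159.23503698916954 r 0.09035094842929361 push 12.447884010189105 out 3.9453714525668113 Fz 0.4014587978582935 z 0.2613718005460118
```

Request:
{"name": "play_rows", "arguments": {"steps": [[[0.0006,0.0014,0,0,0,0,0.016]]]}}

```text
time_s: 21.5
tool_pos: [0.4648, 0.0369, 0.2613]
tool_rot: [-179.6, 0.7, 179.3]
force: [7.6, -10.9, 0.4]
grip_width: 0.0208
grasp_force: 40.0
```

```bash
python3 st.py
```

```text
t 21.5 alpha 160.12795529251505 r 0.09040013598561918 push 12.821259749841587 out 3.4596764753833815 Fz 0.4382529857875924 z 0.26134890694519397
```

Request:
{"name": "play_rows", "arguments": {"steps": [[[0.0005,0.0015,0,0,0,0,0.016]]]}}

```text
time_s: 21.6
tool_pos: [0.4643, 0.0383, 0.2613]
tool_rot: [-179.6, 0.7, 179.3]
force: [7.9, -10.7, 0.0]
grip_width: 0.0213
grasp_force: 40.0
```

```bash
python3 st.py
```

```text
t 21.6 alpha 161.09692625401877 r 0.09039839394712801 push 12.65745982073067 out 4.013556360579187 Fz 0.02720277778133151 z 0.2613358719983261
```

Request:
{"name": "play_rows", "arguments": {"steps": [[[0.0005,0.0015,0,0,0,0,0.016]]]}}

```text
time_s: 21.7
tool_pos: [0.4638, 0.0397, 0.2613]
tool_rot: [-179.5, 0.7, 179.3]
force: [7.5, -11.2, 0.4]
grip_width: 0.021
grasp_force: 40.0
```

```bash
python3 st.py
```

```text
t 21.7 alpha 162.02603154343703 r 0.09044334161615178 push 12.981483586741865 out 3.6613919822302368 Fz 0.35890666973822277 z 0.26127202921624615
```

Request:
{"name": "play_rows", "arguments": {"steps": [[[0,0,0,0,0,0,0.016],[0,0,0,0,0,0,0.016],[0,0,0,0,0,0,0.016]]]}}

```text
time_s: 22.0
tool_pos: [0.4637, 0.0399, 0.2613]
tool_rot: [-179.6, 0.6, 179.3]
force: [6.9, -10.2, 0.2]
grip_width: 0.0212
grasp_force: 40.0
```

```bash
python3 st.py
```

```text
t 22.0 alpha 162.19235411821535 r 0.09043306947104736 push 11.812096573358989 out 3.4138389150904604 Fz 0.23168461181212363 z 0.26125361217562415
```

Request:
{"name": "play_rows", "arguments": {"steps": [[[-0.0003,-0.001,0,0,0,0,0.016],[-0.0003,-0.001,0,0,0,0,0.016],[0,0,0,0,0,0,0.016],[0,0,0,0,0,0,0.016]]]}}

```text
time_s: 22.4
tool_pos: [0.4639, 0.0396, 0.2613]
tool_rot: [-179.7, 0.6, 179.4]
force: [7.4, -8.1, 1.8]
grip_width: 0.0213
grasp_force: 40.0
```

```bash
python3 st.py
```

```text
t 22.4 alpha 161.9369555805278 r 0.09040383909765232 push 10.023219346235127 out 4.529618876086477 Fz 1.7933026228272422 z 0.261280164153433
```

Request:
{"name": "play_rows", "arguments": {"steps": [[[-0.0004,-0.0012,0,0,0,0,0.016],[-0.0004,-0.0012,0,0,0,0,0.016],[-0.0004,-0.0012,0,0,0,0,0.016],[0,0,0,0,0,0,0.016],[0,0,0,0,0,0,0.016]]]}}

```text
time_s: 22.9
tool_pos: [0.4639, 0.0391, 0.2612]
tool_rot: [-179.9, 0.5, 179.5]
force: [6.0, -2.7, 2.1]
grip_width: 0.0211
grasp_force: 40.0
```

```bash
python3 st.py
```

```text
t 22.9 alpha 161.61601241186293 r 0.09048051459304134 push 4.514647746185235 out 4.86645087542429 Fz 2.14671954705223 z 0.26122955641196055
```

Request:
{"name": "play_rows", "arguments": {"steps": [[[-0.0008,-0.001,0,0,0,0,0.016],[-0.0007,-0.0006,0,0,0,0,0.016],[0,0,0,0,0,0,0.016]]], "force": 20}}

```text
time_s: 23.2
tool_pos: [0.464, 0.0388, 0.2611]
tool_rot: [-180.0, 0.3, 179.6]
force: [3.9, -1.1, 4.8]
grip_width: 0.0212
grasp_force: 20.0
```

```bash
python3 st.py
```

```text
t 23.2 alpha 161.46884610831842 r 0.0904695149125868 push 2.2960822728888077 out 3.3363814967438046 Fz 4.816094933003507 z 0.2611181793365434
```

Open and retreat upward.

Request:
{"name": "play_rows", "arguments": {"steps": [[[0,0,0,0,0,0,0.07],[0,0,0,0,0,0,0.07],[0,0,0,0,0,0,0.07],[0,0,0,0,0,0,0.07],[0,0,0,0,0,0,0.07],[0,0,0,0,0,0,0.07],[0,0,0,0,0,0,0.07]]]}}

```text
time_s: 23.9
tool_pos: [0.462, 0.0397, 0.2596]
tool_rot: [180.0, -0.0, 179.7]
force: [-0.8, -0.2, 0.6]
grip_width: 0.0669
grasp_force: 0.0
```

Request:
{"name": "play_rows", "arguments": {"steps": [[[0,0,-0.01,0,0,0,0.07],[0,0,-0.02,0,0,0,0.07],[0,0,-0.03,0,0,0,0.07],[0,0,-0.04,0,0,0,0.07],[0,0,-0.03,0,0,0,0.07],[0.04,0,-0.01,0,0,0,0.07],[0,0.05,0,0,0,0,0.07],[0,0.05,0,0,0,0,0.07],[0,0.05,0,0,0,0,0.07],[0,0.05,0,0,0,0,0.07],[0,0,0,0,0,0,0.07]]]}}

```text
time_s: 25.0
tool_pos: [0.4207, 0.2476, 0.3988]
tool_rot: [179.9, -0.1, -179.6]
force: [-0.1, -0.2, -0.1]
grip_width: 0.0702
grasp_force: 0.0
```

```bash
python3 - <<'E'
from h import *
s=cam("scene");t=cam("top");o=get_obs();print(o["time_s"],o["tool_pos"],o["force"])
g=lambda f:(255*(f.astype(float)/255)**.6).astype(np.uint8)
cv2.imwrite("pics/k.png",np.hstack([cv2.resize(g(s["frame"][150:230,225:305,::-1]),(400,400),interpolation=cv2.INTER_CUBIC),cv2.resize(g(t["frame"][150:230,195:275,::-1]),(400,400),interpolation=cv2.INTER_CUBIC)]))
E
```

```text
25.1 [0.42293028 0.24075458 0.39973201] [-0.07999294  0.31437389 -0.96121914]
```

View pics/k.png

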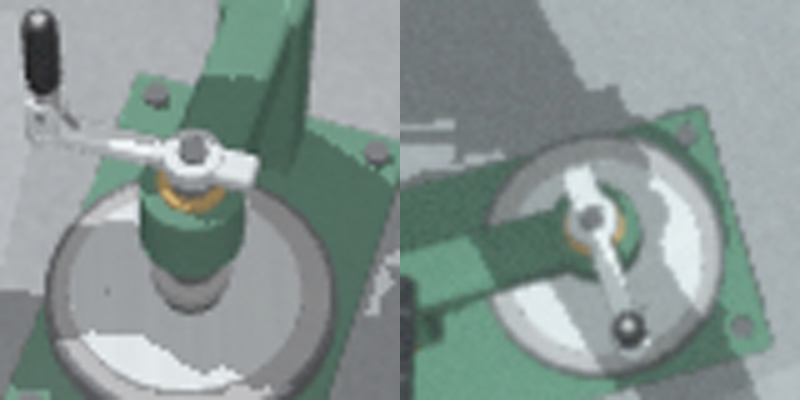

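```bash
python3 -c "
from cell import *
print(sign_off())"
```

```text
the job is handed in; nothing more can be done
None
```

The grip stands upright and I cranked the spindle clockwise about 1.45 turns until the push while turning read about 13 N (my estimate from readings that varied by roughly 0.5 N); I then let go, backed the arm clear, and handed the job in at about 25 s, with the final pictures showing the disc in place.

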